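Click the skewer stop into its notch and flip its lock lever

ROBOT

A 7-joint arm with a two-finger parallel gripper is mounted at the origin on the work surface. World frame = base frame: x ahead of the robot, y to its left, z up, the work surface at z = 0. Lengths are in m, angles in rad, forces in N, time in s.
With the tool pointing down it reaches from about 0.4 to 0.85 m from the base axis. Payload 4.4 kg.
Tool frame: the origin (TCP) lies between the finger pads; the fingertips stand 17 mm ahead of it and the grasp point (between the pads) lies 2 mm behind it; z points along the fingers, y is the direction in which the jaws open and shut (so a half turn about z gives the same grasp; the last joint's range is limited). The gripper opens to 94 mm and grips with 3 to 60 N. Pads are 16 mm wide; open, the fingers measure 119 mm over their backs; the gripper's body (75 mm by 177 mm) begins 78 mm behind the grasp point.
Start: joints at [-1.171, 0.628, 0.038, 1.517, -0.027, 0.996, -0.02], TCP at [0.292, 0.581, 0.222] pointing down, gripper open.
Joint ranges: [-3.06, 3.06], [-0.37, 2.12], [-1.25, 1.32], [0.18, 2.47], [-1.1, 4.24], [0.23, 1.98], [-2.94, 2.94]. Speed limits (rad/s): [2.57, 2.57, 3.14, 3.14, 3.14, 3.14, 3.14].

INTERFACE

Orientations are given as a rotation vector (axis times angle).
In Python, from plant import manip, optics, job gives the robot as it stands.
- The arm moves only by the tool arm_command, never from a script. Its argument "increments" is a list of rows, each an object of numbers: "dx", "dy", "dz": the shift along the tool's x, y, z in cm; "roll": the turn about the tool's z in rad. A call has 1 to 8 rows; each row shifts and turns the pose as measured when the row begins, along the tool's axes as they then stand; what a row does not reach is not made up. A row lasts 1/8 s, in which the tool goes at most 62.5 mm and 10.7 degrees, less where a joint would pass 70% of its speed; a pose out of reach is approached as far as the arm can. A call with a gripper value outside its range is refused whole. "gripper" is the opening, from 0 (shut) to 1 (fully open), set as the call begins (left out, the last holds). The fingers move at their own pace and stop on an object; "force" is the grip in N (left out, the last holds). Time passes only in rows, so rows that do not move let the fingers close. It gives the time, the measured TCP pose, the force and the opening at its end, in the units of the state.
- manip.observe(): the state, without advancing time (a new reading comes with each control period).
- optics.camera(name): name is "scene" or "top"; returns a dict with "img" (480x640x3 uint8, red, green, blue), "mtx" (3x3 intrinsics, pixels), "k1" (the pictures are not rectified: a ray, as slopes to the right and down, at radius r is drawn at 1 + k1 r^2 times it, then the intrinsics apply), "pose" (4x4, takes a point from camera to world coordinates). Camera axes: x right, y up, looking along -z (the intrinsics and any distortion apply to the point x, -y, -z); pixel columns grow to the right and rows downward; lengths in m; the calibration is good to about 2 mm. A picture is of the moment at which its call begins. There is no depth.
- job.finish_job(): hands the job in, once; it reports no verdict.
The state is a dict: "t": time; "joint_positions": joint angles; "qd": joint speeds; "effort": joint torques, N m; "position": TCP position; "tool_rot": TCP orientation; "force": force on the tool from outside, world axes, zero at the start; "ft_torque": the same for the moment, N m; "finger_gap": opening from 0.0 (shut) to 1.0 (fully open).
Only numpy, scipy, OpenCV 4.12 (cv2) and the standard library are available. Lean on these libraries where they do the work, as an engineer would, in place of code of your own. Each camera call takes 0.05 s, during which the arm holds its last target.

TASK

With your fingertips, push the sliding skewer stop along its rail until it clicks into the notch of the index plate with the round tab, not into the one with the crossbar tab; then push the black lock lever on top of the stop right over, away from the robot, to its end. Only push: do not grip or straddle the stop or pinch its lever, and leave everything else on the shelf where it lies. Finish with the stop still in that notch and the hand clear.

Things in the scene. Friction and masses are not known exactly. Their poses are not given: they have to be found in the camera images.
- rail: Fixed light-grey metal rail on the shelf: bar 40 mm wide (x), 420 mm long (y), 12 mm high; along its far side a ledge 6 mm high (x 18 to 54 mm) carries two index plates; dark end blocks 24 mm high at y = +-202 mm. Origin on the shelf under the bar's middle; y along the rail, x across it away from the robot, z up.
- stop (a joint): Place of the skewer stop along the rail's y, m: 0 = rail's middle, ends of travel +-0.16, beyond both notches. Sliding friction 0.8 N. Its sprung plunger meets two ridges at a notch: 15 to 7 mm short of the centre the push rises to 6-9 N, then, from about 4 mm short, it snaps home by itself, the force dips to nothing and it sits centred, also when let go; another 6-9 N drives it past (it can be pushed back).
- stop_centre (a point): Centre of the stop's dark steel block, 26.5 mm above the shelf. Block: 48 mm across the rail (x), 44 mm along it (y; flat upright push faces at +-22 mm), from 13 to 40 mm above the shelf. On the far side (+x) an ear 20 mm wide with the plunger pin sticks out 28 mm, pin top 47 mm above the shelf. Axes as the rail's.
- stop_lever (a joint): Angle of the black lock lever, rad: 0 = leaning 0.6 rad towards the robot (rail -x), as at the start; 1.2 = end stop, leaning 0.6 rad away (rail +x). Axle along the rail's y, 42 mm above the shelf, over the middle of the stop. Hinge friction takes 1 to 2 N at the lever; it stays where it is left.
- lever_mid (a point): Middle of the lever's paddle, 24 mm from the axle. The paddle is 24 mm wide (along the rail), 6 mm thick, reaches 35 mm from the axle and stands up to 72 mm above the shelf as it leans, 77 mm upright. The point's own axes turn with the lever.
- plate_round_notch (a point): Notch of the index plate with the ROUND tab: midway between its two ridges (14 mm apart along the rail, tops 15 mm above the shelf). The stop is seated when stop_centre has the same place along the rail's y (36 mm across the rail from it). The flat tab, a disc 50 mm across, points away from the robot, centre 46 mm (+x) from the notch. Axes as the rail's.
- plate_bar_notch (a point): Notch of the other, wrong index plate: alike, but its flat tab is a T (crossbar 76 mm along the rail, 16 mm across). The two plates lie 90 to 130 mm either side of the rail's middle and change ends from run to run; the stop starts between them.
- tongs: Bystander: steel tongs, 250 mm long, 12 mm high, lying in front of the rail.
- brush: Bystander: black silicone basting brush, 245 mm long, 20 mm high, beyond the rail's left (+y) end.
- skewer_rest: Bystander: white ceramic skewer rest, 34 x 76 x 18 mm, close behind the rail between the two tabs.
- skewer: Bystander: flat steel skewer, 260 mm long, lying across, beyond the rail's left (+y) end, before the brush.
- drip_tray: Bystander: aluminium drip tray, 120 x 240 x 22 mm, behind the rest.
- salt_jar: Bystander: glass jar, 56 mm across, 85 mm high, beyond the rail's right (-y) end.
- sauce_dish: Bystander: white ceramic dish, 90 mm across, 30 mm high, beyond the rail's right (-y) end, farther from the robot than the jar.

How it is judged:
On the way, in this order (a step that is already met when the one before it is completed fails the run):
1. the stop sits in the notch of the round-tab plate (y of stop_centre in the frame of plate_round_notch between -0.003 and 0.003 m and velocity of joint stop between -0.02 and 0.02 m/s), for 0.2 s.
2. the lock lever is pushed over to its end (value of joint stop_lever above 1.05 rad), for 0.2 s.
At the end, for the whole second after the job is handed in: The stop rests within 3 mm of the centre of the round-tab plate's notch along the rail, and its lock lever is over to its end (at least 1.05 of 1.2 rad) (y of stop_centre in the frame of plate_round_notch between -0.003 and 0.003 m and value of joint stop_lever above 1.05 rad and velocity of joint stop between -0.01 and 0.01 m/s); the robot touches nothing.
It fails at once if the stop is pushed into the notch of the crossbar plate (y of stop_centre in the frame of plate_bar_notch between -0.005 and 0.005 m).
It fails at once if the stop is gripped or straddled (grasp point inside its block) (x of the grasp point in the frame of stop_centre between -0.022 and 0.022 m and y of the grasp point in the frame of stop_centre between -0.018 and 0.018 m and z of the grasp point in the frame of stop_centre between -0.013 and 0.013 m).
It fails at once if the lever is pinched (grasp point on its paddle) (distance between the grasp point and lever_mid below 0.007 m).
It fails at once if a bystander is lifted or shifted by more than 20 mm (distance of any of tongs, brush, skewer_rest, skewer, drip_tray, salt_jar, sauce_dish from where it was at the start of the episode above 0.02 m).
It also fails if it takes over 58 s, if anything falls off the work surface, if the arm or the gripper's body presses on something with over 40 N, if the wrist force passes 120 N, or if a joint passes its speed limit or range.

## Working session

There is one attempt and no reset: what is moved stays moved. The work goes in short steps, Python scripts to look and compute and a tool call to move; the robot and the scene stay as the last step left them, time stands still between calls to the robot, and variables do not carry over. Pictures are saved under pics/ and viewed, and the job is handed in when it is done.

Besides the shell and the picture viewer there is one more tool, called after ">>>" as name(argument=value, ...), one argument or row to a line, values as JSON. arm_command: Moves the arm, as the interface text tells. Its arguments: {"type":"object","properties":{"increments":{"type":"array","items":{"type":"object","properties":{"dx":{"type":"number"},"dy":{"type":"number"},"dz":{"type":"number"},"roll":{"type":"number"}}}},"gripper":{"type":"number"},"force":{"type":"number"}},"required":["increments"]}

```bash
mkdir -p pics; ls; cat > h.py <<'E'
import numpy as np, cv2
from scipy.spatial.transform import Rotation as R
def pix2world(c,u,v,z):
    K=np.array(c["mtx"]);P=np.array(c["pose"])
    d=np.array([(u-K[0,2])/K[0,0],(v-K[1,2])/K[1,1]])
    s=d.copy()
    for _ in range(30): s=d/(1+c["k1"]*(s@s))
    r=P[:3,:3]@np.array([s[0],-s[1],-1]);o=P[:3,3]
    return o+r*(z-o[2])/r[2]
def w2p(c,p):
    K=np.array(c["mtx"]);P=np.array(c["pose"])
    q=P[:3,:3].T@(np.array(p)-P[:3,3]);s=np.array([q[0],-q[1]])/-q[2]
    s=s*(1+c["k1"]*(s@s))
    return K[:2,:2]@s+K[:2,2]
E
python3 - <<'E'
from plant import manip,optics
import cv2,pickle
for n in("scene","top"):
    c=optics.camera(n);cv2.imwrite(f"pics/{n}0.png",c["img"][:,:,::-1]);pickle.dump(c,open(n+"0.pkl","wb"))
    print(n,c["mtx"],c["k1"],c["pose"])
s=manip.observe();print(s)
E
```

```text
pics
scene [[483.12456175   0.         307.71691039]
 [  0.         483.12456175 234.65256499]
 [  0.           0.           1.        ]] -0.11956867867674485 [[ 7.89182980e-02 -6.16427223e-01  7.83447114e-01  1.39751745e+00]
 [ 9.96880924e-01  4.83491321e-02 -6.23761626e-02 -4.89868015e-02]
 [ 5.71376639e-04  7.85926103e-01  6.18320171e-01  7.07389744e-01]
 [ 0.00000000e+00  0.00000000e+00  0.00000000e+00  1.00000000e+00]]
top [[443.77252278   0.         321.88366688]
 [  0.         443.77252278 239.82732895]
 [  0.           0.           1.        ]] 0.026820364878250662 [[-3.96206570e-03  9.83724544e-01 -1.79639425e-01  4.10902000e-01]
 [-9.99809734e-01 -4.65788261e-04  1.95007555e-02  4.17335484e-02]
 [ 1.90996979e-02  1.79682509e-01  9.83539220e-01  9.89316026e-01]
 [ 0.00000000e+00  0.00000000e+00  0.00000000e+00  1.00000000e+00]]
{'t': 0.1, 'joint_positions': array([-1.1708239 ,  0.62919228,  0.03845976,  1.51827361, -0.02701681,
        0.99631813, -0.02002824]), 'qd': array([-1.69651187e-04, -8.98095735e-04, -1.76175912e-05, -2.37692032e-03,
        7.41355216e-04,  2.92962354e-04,  1.91971526e-03]), 'effort': array([ 2.94476187e-03, -5.50779641e+01,  1.14732217e+00, -1.87113333e+01,
       -5.21986373e-02,  1.92586554e-02,  3.35947948e-05]), 'position': array([0.29163995, 0.58025421, 0.22168431]), 'tool_rot': array([-7.25026476e-01, -3.05639665e+00,  2.56008289e-03]), 'force': array([-0.7791344 ,  0.16059644,  0.70378015]), 'ft_torque': array([ 0.04584084, -0.07181825,  0.00090743]), 'finger_gap': 1.0002106593372504}
```

View pics/top0.png

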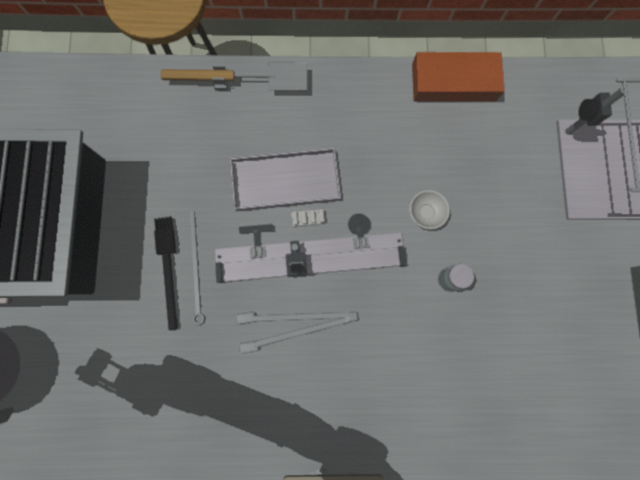

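View pics/scene0.png

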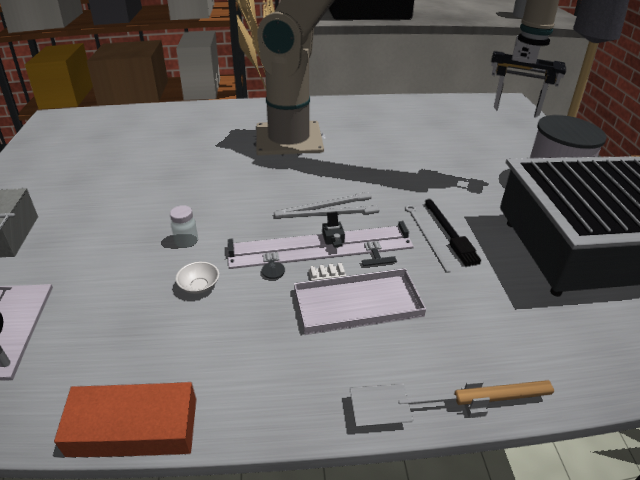

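The top view shows the rail from (217,264) to (405,250). The round tab is at (359,224), towards -y, the T is at (257,232), and the stop is at about (296,260). I'll zoom in.

```bash
python3 - <<'E'
import pickle,cv2
c=pickle.load(open("top0.pkl","rb"));im=c["img"][:,:,::-1]
cv2.imwrite("pics/t0z.png",cv2.resize(im[200:300,205:415],None,fx=3.8,fy=3.8,interpolation=cv2.INTER_CUBIC))
c=pickle.load(open("scene0.pkl","rb"));im=c["img"][:,:,::-1]
cv2.imwrite("pics/s0z.png",cv2.resize(im[190:290,220:420],None,fx=4,fy=4,interpolation=cv2.INTER_CUBIC))
E
```

```text
(no output)
```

View pics/t0z.png

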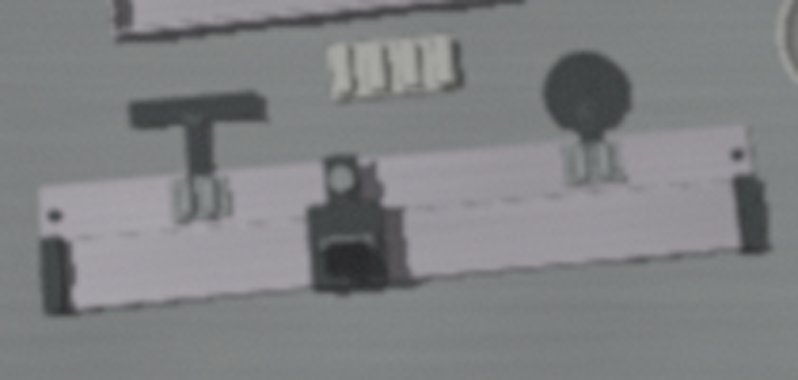

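View pics/s0z.png

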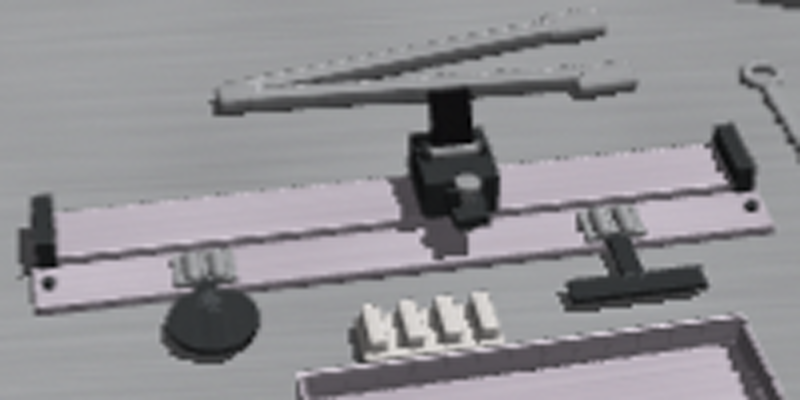

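```bash
cat > fit.py <<'E'
from h import *
import pickle
from scipy.optimize import least_squares
T=pickle.load(open("top0.pkl","rb"));S=pickle.load(open("scene0.pkl","rb"))
zt=lambda X,Y:np.array([205+(X+.5)/3.8-.5,200+(Y+.5)/3.8-.5])
zs=lambda X,Y:np.array([220+(X+.5)/4-.5,190+(Y+.5)/4-.5])
# params x,y,yaw, yr, yb, ys
obs=[(T,zt(40,187),(54,210,6),None),(T,zt(748,125),(54,-210,6),None),(T,zt(768,252),(-20,-210,12),None),(T,zt(45,315),(-20,210,12),None),
(S,zs(35,312),(54,-210,6),None),(S,zs(772,230),(54,210,6),None),
(T,zt(590,162),(36,0,15),3),(T,zt(588,93),(82,0,8),3),(S,zs(203,266),(36,0,15),3),(S,zs(211,315),(82,0,8),3),
(T,zt(200,198),(36,0,15),4),(T,zt(198,110),(82,0,8),4),(S,zs(611,220),(36,0,15),4),(S,zs(636,285),(82,0,8),4),
(T,zt(342,178),(43,0,47),5),(T,zt(311,208),(24,22,40),5),(T,zt(383,206),(24,-22,40),5),(S,zs(467,181),(43,0,47),5)]
def proj(p,c,m,k):
    m=np.array(m)/1000.
    if k: m[1]+=p[k]
    a=p[2];w=[p[0]+np.cos(a)*m[0]-np.sin(a)*m[1],p[1]+np.sin(a)*m[0]+np.cos(a)*m[1],m[2]]
    return w2p(c,w)
f=lambda p:np.concatenate([proj(p,c,m,k)-o for c,o,m,k in obs])
r=least_squares(f,[.4,.1,.05,-.1,.1,0],loss="soft_l1")
print(r.x);print(f(r.x).reshape(-1,2).round(1).tolist())
E
python3 fit.py
python3 - <<'E'
from plant import manip
from scipy.spatial.transform import Rotation as R
print(R.from_rotvec(manip.observe()["tool_rot"]).as_matrix().round(3))
E
```

```text
[ 0.53472854  0.04563282  0.08568453 -0.11554479  0.11716839  0.03178172]
[[0.4, -0.2], [0.4, 0.3], [-0.3, -1.1], [0.1, -1.0], [0.0, -1.3], [0.6, -0.9], [1.8, 1.2], [-0.2, -0.0], [0.1, -2.8], [0.5, 1.2], [0.1, 0.7], [-0.3, 4.2], [0.1, -2.1], [-0.9, -3.0], [0.4, -2.9], [-0.8, -0.7], [0.6, -2.0], [0.6, 2.3]]
[[-0.893  0.449 -0.001]
 [ 0.449  0.893 -0.001]
 [-0.    -0.002 -1.   ]]
```

>>> arm_command(
  increments=[
    {"dy": -3, "roll": -0.184},
    {"dy": -4, "roll": -0.184},
    {"dy": -4, "roll": -0.184},
    {"dy": -5},
    {"dy": -5},
  ],
  gripper=0,
  force=20,
)

```text
invalid input at $.increments[0]: expected keys dx, dy, dz, roll
```

```bash
cat > st.py <<'E'
from plant import manip
from h import *
s=manip.observe();M=R.from_rotvec(s["tool_rot"]).as_matrix()
p=[0.5347,0.0456,0.0857]
d=s["position"]-[p[0],p[1],0];a=p[2]
r=[np.cos(a)*d[0]+np.sin(a)*d[1],-np.sin(a)*d[0]+np.cos(a)*d[1],d[2]]
print("t",round(s["t"],2),"rail mm",np.round(np.array(r)*1000,1),"yaw err",round(np.arctan2(M[1,1],M[0,1])-np.pi/2-a,4),"tilt",M[:2,2].round(4),"F",s["force"].round(2),"gap",round(s["finger_gap"],3))
E
python3 st.py
```

```text
t 0.1 rail mm [-196.4  553.5  221.7] yaw err -0.5515 tilt [-0.0007 -0.0015] F [-0.78  0.16  0.7 ] gap 1.0
```

>>> arm_command(
  increments=[
    {"dx": 0, "dy": -3, "dz": 0, "roll": -0.184},
    {"dx": 0, "dy": -4, "dz": 0, "roll": -0.184},
    {"dx": 0, "dy": -4, "dz": 0, "roll": -0.184},
    {"dx": 0, "dy": -5, "dz": 0, "roll": 0},
    {"dx": 0, "dy": -5, "dz": 0, "roll": 0},
  ],
  gripper=0,
  force=20,
)

```text
t: 0.72
position: [0.2713, 0.3721, 0.2192]
tool_rot: [0.165, -3.135, 0.005]
force: [0.3, -0.0, 0.1]
finger_gap: 0.504
```

```bash
python3 st.py
```

```text
t 0.72 rail mm [-234.5  347.9  219.2] yaw err 0.0197 tilt [-0.002 -0.003] F [ 0.34 -0.01  0.11] gap 0.504
```

>>> arm_command(
  increments=[
    {"dx": -4, "dy": -4.5, "dz": 1, "roll": 0.02},
    {"dx": -4, "dy": -4.5, "dz": 1, "roll": 0},
    {"dx": -4, "dy": -4.5, "dz": 1, "roll": 0},
    {"dx": -4, "dy": -4.5, "dz": 1, "roll": 0},
    {"dx": -4, "dy": -4, "dz": 1, "roll": 0},
    {"dx": -3, "dy": -3, "dz": 1, "roll": 0},
    {"dx": 0, "dy": 0, "dz": 0, "roll": 0},
  ],
)

```text
t: 1.6
position: [0.5293, 0.132, 0.1568]
tool_rot: [0.13, -3.137, 0.005]
force: [-1.7, 0.4, -0.7]
finger_gap: 0.007
```

```bash
python3 st.py
```

```text
t 1.6 rail mm [  2.   86.5 156.8] yaw err -0.0027 tilt [-0.0021 -0.0036] F [-1.7   0.43 -0.71] gap 0.007
```

>>> arm_command(
  increments=[
    {"dx": 0.3, "dy": 0.3, "dz": 4, "roll": 0},
    {"dx": 0, "dy": 0, "dz": 3, "roll": 0},
    {"dx": 0, "dy": 0, "dz": 0, "roll": 0},
  ],
)

```text
t: 1.98
position: [0.5243, 0.1369, 0.0857]
tool_rot: [0.133, -3.136, 0.002]
force: [-0.2, 0.4, -0.2]
finger_gap: 0.008
```

```bash
python3 st.py; cat > look.py <<'E'
import sys,cv2,numpy as np
from plant import optics
import pickle
n=sys.argv[1]
a=optics.camera("top");b=optics.camera("scene")
pickle.dump((a,b),open(n+".pkl","wb"))
A=cv2.resize(a["img"][200:290,205:405],(800,360),interpolation=cv2.INTER_CUBIC)
B=cv2.resize(b["img"][200:260,220:420],(800,240),interpolation=cv2.INTER_CUBIC)
cv2.imwrite(f"pics/{n}.png",np.vstack([A,B])[:,:,::-1])
E
python3 look.py l1
```

```text
t 1.98 rail mm [-2.5 91.9 85.7] yaw err -0.0011 tilt [-0.0029 -0.0017] F [-0.15  0.38 -0.16] gap 0.008
```

View pics/l1.png

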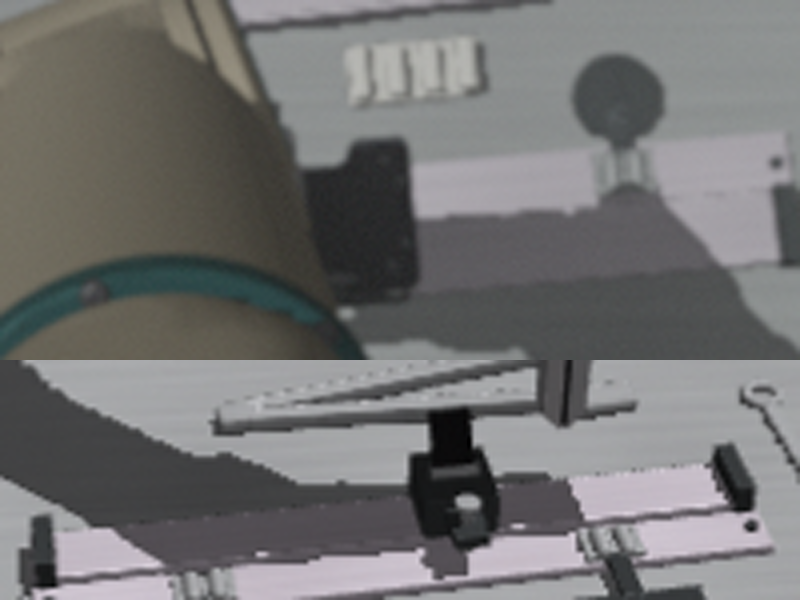

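The scene view shows the closed fingertips at zoomed (565,400), about 40 mm to the +y side of the stop at (455,480). I'll lower them and start pushing.

>>> arm_command(
  increments=[
    {"dx": 0, "dy": -0.2, "dz": 2.5, "roll": 0},
    {"dx": 0, "dy": 0, "dz": 1.5, "roll": 0},
    {"dx": 0, "dy": 0, "dz": 0, "roll": 0},
    {"dx": 0, "dy": -1, "dz": 0, "roll": 0},
    {"dx": 0, "dy": -0.8, "dz": 0, "roll": 0},
    {"dx": 0, "dy": 0, "dz": 0, "roll": 0},
  ],
)

```text
t: 2.82
position: [0.5321, 0.1182, 0.0531]
tool_rot: [-0.134, 3.127, 0.003]
force: [-0.3, 0.2, -0.2]
finger_gap: 0.01
```

```bash
python3 st.py
```

```text
t 2.83 rail mm [ 3.6 72.6 53.1] yaw err -0.0003 tilt [0.0117 0.0026] F [-0.25  0.16 -0.22] gap 0.01
```

>>> arm_command(
  increments=[
    {"dx": 0.2, "dy": 0, "dz": 0.8, "roll": 0},
    {"dx": 0, "dy": 0, "dz": 0, "roll": 0},
    {"dx": 0, "dy": -1, "dz": 0, "roll": 0},
    {"dx": 0, "dy": 0, "dz": 0, "roll": 0},
  ],
)

```text
t: 3.32
position: [0.5311, 0.108, 0.0447]
tool_rot: [-0.134, 3.126, 0.004]
force: [0.5, 0.3, 0.3]
finger_gap: 0.005
```

```bash
python3 st.py
```

```text
t 3.33 rail mm [ 1.8 62.4 44.7] yaw err -0.0 tilt [0.0121 0.0033] F [0.47 0.34 0.3 ] gap 0.005
```

>>> arm_command(
  increments=[
    {"dx": 0, "dy": -1.2, "dz": 0, "roll": 0},
    {"dx": 0, "dy": -1.2, "dz": 0, "roll": 0},
    {"dx": 0, "dy": -1.2, "dz": 0, "roll": 0},
    {"dx": 0, "dy": -1.2, "dz": 0, "roll": 0},
    {"dx": 0, "dy": -1.2, "dz": 0, "roll": 0},
    {"dx": 0, "dy": -1.2, "dz": 0, "roll": 0},
    {"dx": 0, "dy": 0, "dz": 0, "roll": 0},
  ],
)

```text
t: 4.2
position: [0.5379, 0.0306, 0.0447]
tool_rot: [-0.132, 3.126, 0.005]
force: [0.5, -0.2, -0.6]
finger_gap: 0.005
```

```bash
python3 st.py; python3 look.py l2
```

```text
t 4.2 rail mm [  1.9 -15.2  44.7] yaw err -0.0015 tilt [0.0127 0.0037] F [ 0.54 -0.21 -0.63] gap 0.005
```

View pics/l2.png

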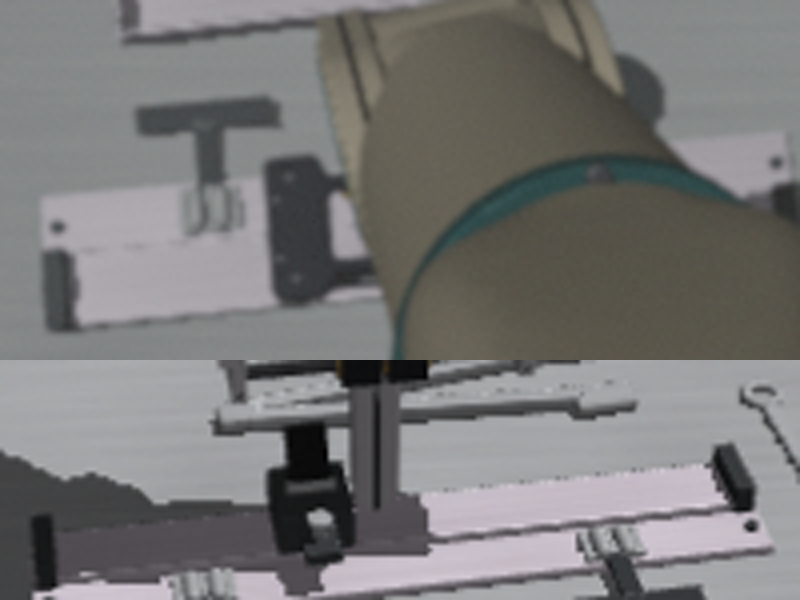

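The scene view shows the stop at (312,500), pushed ahead of the fingers at (375,450). Its pin is at (320,517), and the round-tab notch is at (205,583).

```bash
cat > pin.py <<'E'
import sys,pickle
from h import *
n,X,Y,z=sys.argv[1],*map(float,sys.argv[2:5])
b=pickle.load(open(n+".pkl","rb"))[1]
u,v=220+(X+.5)/4-.5,200+(Y-360+.5)/4-.5
w=pix2world(b,u,v,z/1000);d=w-[.5347,.0456,0];a=.0857
print((np.cos(a)*d[0]+np.sin(a)*d[1])*1000,(-np.sin(a)*d[0]+np.cos(a)*d[1])*1000)
E
python3 pin.py l2 320 517 47; python3 pin.py l1 467 501 47;python3 pin.py l2 205 583 15;python3 pin.py l2 188 586 15;python3 pin.py l2 220 583 15;python3 pin.py l2 611 543 15
```

```text
35.41717148347447 -49.998498915971034
34.701563367156574 32.272026197045065
42.95090857974086 -115.4513442117328
43.95384569403393 -124.93939791378287
44.290117455529085 -107.30278490703188
45.952280650249655 114.29358395242939
```

>>> arm_command(
  increments=[
    {"dx": 0, "dy": -1, "dz": 0, "roll": 0},
    {"dx": 0, "dy": -1, "dz": 0, "roll": 0},
    {"dx": 0, "dy": -1, "dz": 0, "roll": 0},
    {"dx": 0, "dy": -1, "dz": 0, "roll": 0},
    {"dx": 0, "dy": 0, "dz": 0, "roll": 0},
  ],
)

```text
t: 4.92
position: [0.5414, -0.0094, 0.0445]
tool_rot: [-0.137, 3.126, 0.007]
force: [0.4, 0.7, 1.0]
finger_gap: 0.002
```

```bash
python3 st.py
```

```text
t 4.92 rail mm [  2.  -55.4  44.5] yaw err 0.0017 tilt [0.0126 0.0052] F [0.39 0.72 1.01] gap 0.002
```

Now short steps, checking the force after each.

>>> arm_command(
  increments=[
    {"dx": 0, "dy": -0.5, "dz": 0, "roll": 0},
    {"dx": 0, "dy": -0.4, "dz": 0, "roll": 0},
    {"dx": 0, "dy": 0, "dz": 0, "roll": 0},
  ],
)

```text
t: 5.3
position: [0.5423, -0.0188, 0.0444]
tool_rot: [-0.137, 3.126, 0.007]
force: [0.3, -0.0, 0.1]
finger_gap: 0.003
```

```bash
python3 st.py
```

```text
t 5.3 rail mm [  2.  -64.8  44.4] yaw err 0.002 tilt [0.0125 0.0053] F [ 0.28 -0.02  0.11] gap 0.003
```

>>> arm_command(
  increments=[
    {"dx": 0, "dy": -0.3, "dz": 0, "roll": 0},
  ],
)

```text
t: 5.42
position: [0.5425, -0.0214, 0.0444]
tool_rot: [-0.138, 3.126, 0.008]
force: [-1.0, 1.3, 1.2]
finger_gap: 0.007
```

```bash
python3 st.py
```

```text
t 5.42 rail mm [  2.  -67.4  44.4] yaw err 0.0027 tilt [0.0124 0.0057] F [-1.04  1.32  1.24] gap 0.007
```

>>> arm_command(
  increments=[
    {"dx": 0, "dy": -0.3, "dz": 0, "roll": 0},
  ],
)

```text
t: 5.55
position: [0.5426, -0.0226, 0.0444]
tool_rot: [-0.14, 3.126, 0.011]
force: [-1.3, 8.0, 1.7]
finger_gap: 0.012
```

```bash
python3 st.py
```

```text
t 5.55 rail mm [  2.  -68.6  44.4] yaw err 0.0039 tilt [0.0121 0.0077] F [-1.34  8.03  1.68] gap 0.012
```

>>> arm_command(
  increments=[
    {"dx": 0, "dy": -0.3, "dz": 0, "roll": 0},
  ],
)

```text
t: 5.68
position: [0.5426, -0.0227, 0.0445]
tool_rot: [-0.143, 3.126, 0.016]
force: [-0.6, 7.0, 1.6]
finger_gap: 0.004
```

>>> arm_command(
  increments=[
    {"dx": 0, "dy": -0.3, "dz": 0, "roll": 0},
  ],
)

```text
t: 5.8
position: [0.5425, -0.0228, 0.0445]
tool_rot: [-0.147, 3.126, 0.021]
force: [-1.3, 7.4, 1.9]
finger_gap: 0.008
```

```bash
python3 st.py
```

```text
t 5.8 rail mm [  1.9 -68.8  44.5] yaw err 0.0083 tilt [0.0111 0.0141] F [-1.28  7.43  1.94] gap 0.008
```

>>> arm_command(
  increments=[
    {"dx": 0, "dy": -0.5, "dz": 0, "roll": 0},
  ],
)

```text
t: 5.92
position: [0.5425, -0.0233, 0.0445]
tool_rot: [-0.152, 3.127, 0.029]
force: [-2.2, 10.0, 2.5]
finger_gap: 0.001
```

```bash
python3 st.py
```

```text
t 5.92 rail mm [  1.9 -69.3  44.5] yaw err 0.0116 tilt [0.0103 0.0189] F [-2.16  9.99  2.53] gap 0.001
```

>>> arm_command(
  increments=[
    {"dx": 0, "dy": -0.7, "dz": 0, "roll": 0},
  ],
)

```text
t: 6.05
position: [0.5428, -0.0262, 0.0446]
tool_rot: [-0.158, 3.127, 0.036]
force: [-1.0, 6.6, 1.8]
finger_gap: 0.007
```

```bash
python3 st.py
```

```text
t 6.05 rail mm [  1.9 -72.2  44.6] yaw err 0.0151 tilt [0.0094 0.0232] F [-1.    6.55  1.83] gap 0.007
```

>>> arm_command(
  increments=[
    {"dx": 0, "dy": -0.5, "dz": 0, "roll": 0},
  ],
)

```text
t: 6.18
position: [0.543, -0.0298, 0.0446]
tool_rot: [-0.16, 3.127, 0.038]
force: [-1.0, 1.5, 0.8]
finger_gap: 0.005
```

```bash
python3 st.py; python3 look.py l3
```

```text
t 6.17 rail mm [  1.9 -75.9  44.6] yaw err 0.0168 tilt [0.0091 0.0246] F [-1.04  1.53  0.82] gap 0.005
```

View pics/l3.png

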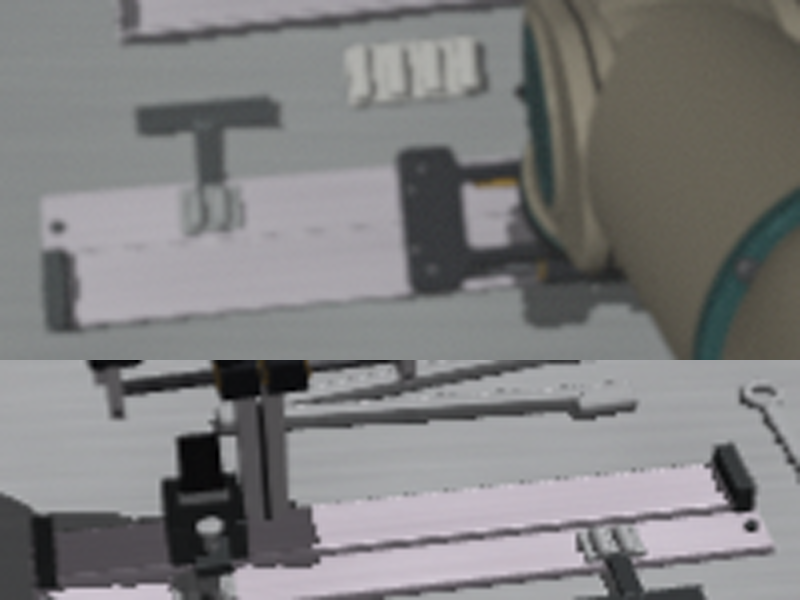

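```bash
python3 pin.py l3 209 525 47; python3 st.py
```

```text
32.4481747454466 -110.64572088099258
t 6.28 rail mm [  1.9 -78.   44.5] yaw err 0.0148 tilt [0.0095 0.0225] F [-0.01 -0.04 -1.31] gap 0.005
```

>>> arm_command(
  increments=[
    {"dx": 0, "dy": -0.2, "dz": 0, "roll": 0},
  ],
)

```text
t: 6.4
position: [0.5436, -0.0349, 0.0443]
tool_rot: [-0.156, 3.127, 0.033]
force: [0.1, -0.1, -0.3]
finger_gap: 0.003
```

```bash
python3 st.py; python3 look.py l4
```

```text
t 6.4 rail mm [  1.9 -81.   44.3] yaw err 0.0141 tilt [0.0096 0.0215] F [ 0.13 -0.09 -0.34] gap 0.003
```

View pics/l4.png

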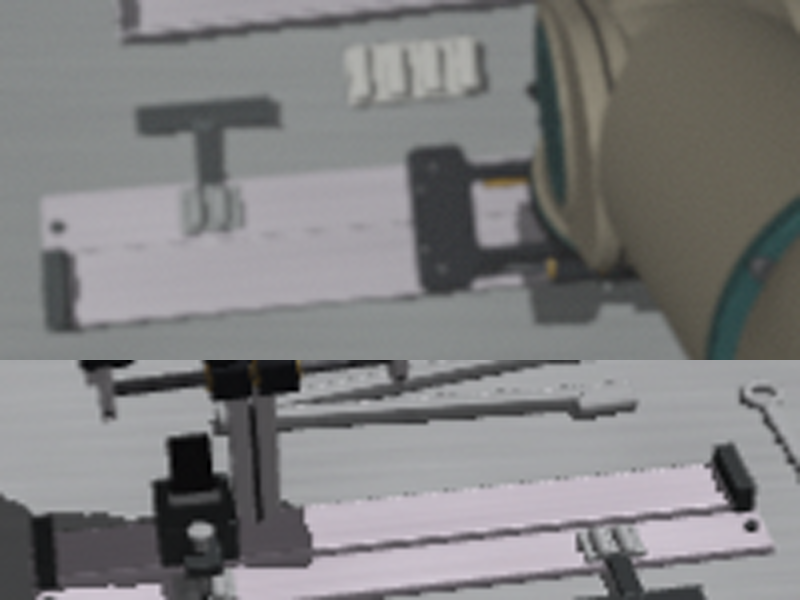

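The force rose to 10 N and then dropped to zero, and the pin moved to (200,533). That fits a snap into the round-tab notch. I'll back off and look.

>>> arm_command(
  increments=[
    {"dx": 0, "dy": 1.5, "dz": 0, "roll": 0.014},
    {"dx": 0, "dy": 1, "dz": 0, "roll": 0},
    {"dx": 1, "dy": 0, "dz": -4, "roll": 0},
    {"dx": 3, "dy": 0, "dz": -4, "roll": 0},
    {"dx": 5, "dy": 0, "dz": 0, "roll": 0},
    {"dx": 0, "dy": 0, "dz": 0, "roll": 0},
  ],
)

```text
t: 7.25
position: [0.4475, -0.014, 0.1255]
tool_rot: [-0.14, 3.129, 0.034]
force: [0.2, -0.8, 0.4]
finger_gap: 0.005
```

```bash
python3 st.py; python3 look.py l5
```

```text
t 7.25 rail mm [-92.  -51.9 125.5] yaw err 0.0037 tilt [0.0084 0.0222] F [ 0.19 -0.8   0.42] gap 0.005
```

View pics/l5.png

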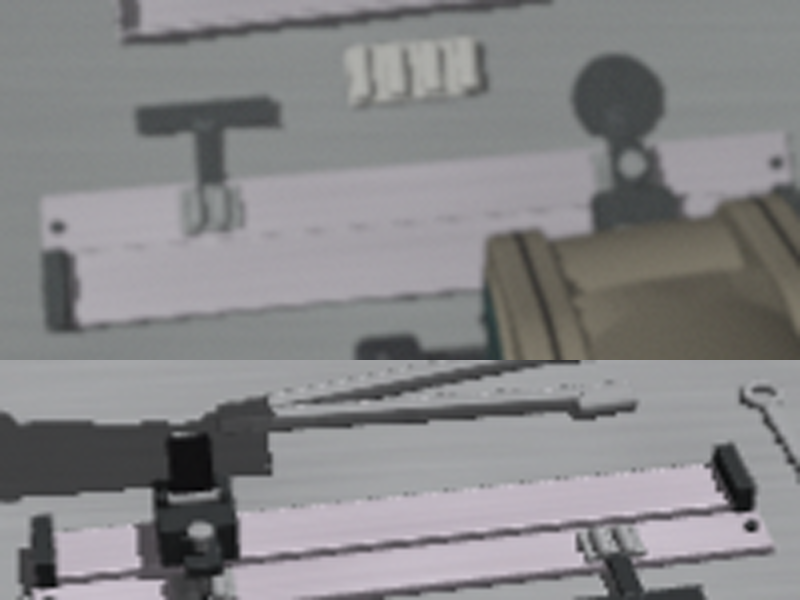

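```bash
python3 pin.py l5 201 532 47; python3 - <<'E'
import pickle,sys
from h import *
import fit
T=pickle.load(open("l5.pkl","rb"))[0]
a=.0857
for X,Y,z in((632,163,47),(593,193,40),(683,195,40),(621,72+20,8)):
    w=pix2world(T,205+(X+.5)/4-.5,200+(Y+.5)/4-.5,z/1000);d=w-[.5347,.0456,0];print(np.round([(np.cos(a)*d[0]+np.sin(a)*d[1])*1000,(-np.sin(a)*d[0]+np.cos(a)*d[1])*1000],1))
E
```

```text
37.75092201159562 -115.56973501977131
[ 0.53472854  0.04563282  0.08568453 -0.11554479  0.11716839  0.03178172]
[[0.4, -0.2], [0.4, 0.3], [-0.3, -1.1], [0.1, -1.0], [0.0, -1.3], [0.6, -0.9], [1.8, 1.2], [-0.2, -0.0], [0.1, -2.8], [0.5, 1.2], [0.1, 0.7], [-0.3, 4.2], [0.1, -2.1], [-0.9, -3.0], [0.4, -2.9], [-0.8, -0.7], [0.6, -2.0], [0.6, 2.3]]
[  37.4 -114.3]
[ 24.  -92.3]
[  18.7 -140.9]
[  85.3 -117.4]
```

The pin is at rail y of about -115.6 and the notch at about -115.5, so the stop is seated. Next is the lever, approached from the robot side.

>>> arm_command(
  increments=[
    {"dx": 0, "dy": -3.2, "dz": 0, "roll": 0},
    {"dx": 0, "dy": -3.1, "dz": 0, "roll": 0},
    {"dx": 0, "dy": 0, "dz": 2.5, "roll": 0},
    {"dx": 0, "dy": 0, "dz": 2.3, "roll": 0},
    {"dx": 0, "dy": 0, "dz": 0, "roll": 0},
  ],
)

```text
t: 7.98
position: [0.4696, -0.0749, 0.0748]
tool_rot: [-0.145, 3.112, 0.035]
force: [0.1, 0.1, 0.8]
finger_gap: 0.003
```

```bash
python3 st.py; python3 look.py l6
```

```text
t 7.97 rail mm [ -75.2 -114.5   74.8] yaw err 0.0078 tilt [0.0246 0.0237] F [0.07 0.12 0.84] gap 0.003
```

View pics/l6.png

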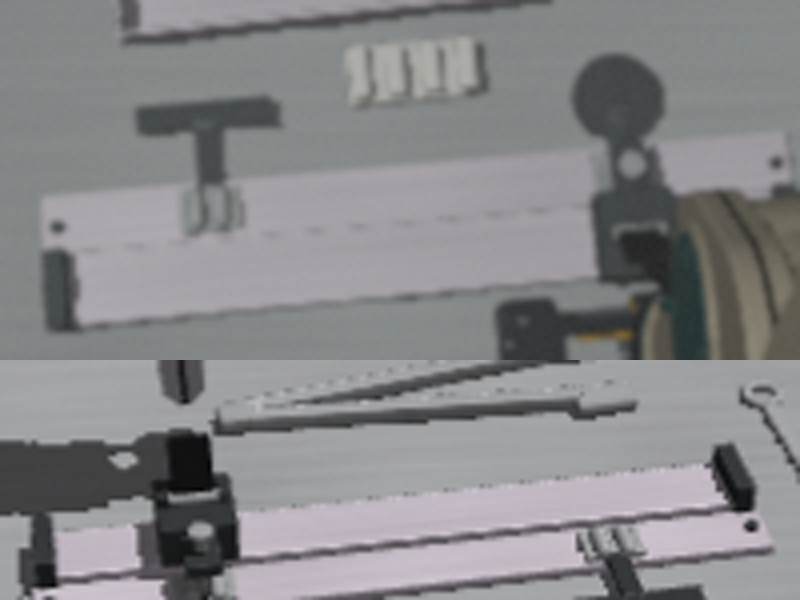

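>>> arm_command(
  increments=[
    {"dx": -1.8, "dy": 0, "dz": 0, "roll": 0.007},
    {"dx": -1.7, "dy": 0, "dz": 0, "roll": 0},
    {"dx": -0.6, "dy": 0, "dz": 0, "roll": 0},
    {"dx": 0, "dy": 0, "dz": 0, "roll": 0},
  ],
)

```text
t: 8.57
position: [0.5142, -0.0704, 0.0805]
tool_rot: [-0.136, 3.106, 0.034]
force: [-0.1, -0.9, -0.0]
finger_gap: 0.005
```

```bash
python3 st.py
```

```text
t 8.57 rail mm [ -30.4 -113.8   80.5] yaw err 0.0022 tilt [0.0313 0.0231] F [-0.07 -0.87 -0.01] gap 0.005
```

>>> arm_command(
  increments=[
    {"dx": -0.4, "dy": -0.1, "dz": 0.4, "roll": 0},
    {"dx": -0.6, "dy": 0, "dz": 0.2, "roll": 0},
    {"dx": -0.6, "dy": 0, "dz": 0.1, "roll": 0},
  ],
)

```text
t: 8.95
position: [0.5281, -0.0703, 0.0736]
tool_rot: [-0.135, 3.111, 0.034]
force: [-1.2, 0.2, 0.2]
finger_gap: 0.006
```

```bash
python3 st.py
```

```text
t 8.95 rail mm [ -16.5 -114.9   73.6] yaw err 0.0015 tilt [0.0268 0.0228] F [-1.2   0.19  0.2 ] gap 0.006
```

>>> arm_command(
  increments=[
    {"dx": -0.5, "dy": 0, "dz": 0.1, "roll": 0},
    {"dx": -0.5, "dy": 0, "dz": 0.1, "roll": 0},
  ],
)

```text
t: 9.2
position: [0.5383, -0.0693, 0.0716]
tool_rot: [-0.135, 3.112, 0.034]
force: [-2.1, -0.3, 3.2]
finger_gap: 0.004
```

```bash
python3 st.py; python3 look.py l7
```

```text
t 9.2 rail mm [  -6.2 -114.8   71.6] yaw err 0.0014 tilt [0.0255 0.0227] F [-2.11 -0.32  3.16] gap 0.004
```

View pics/l7.png

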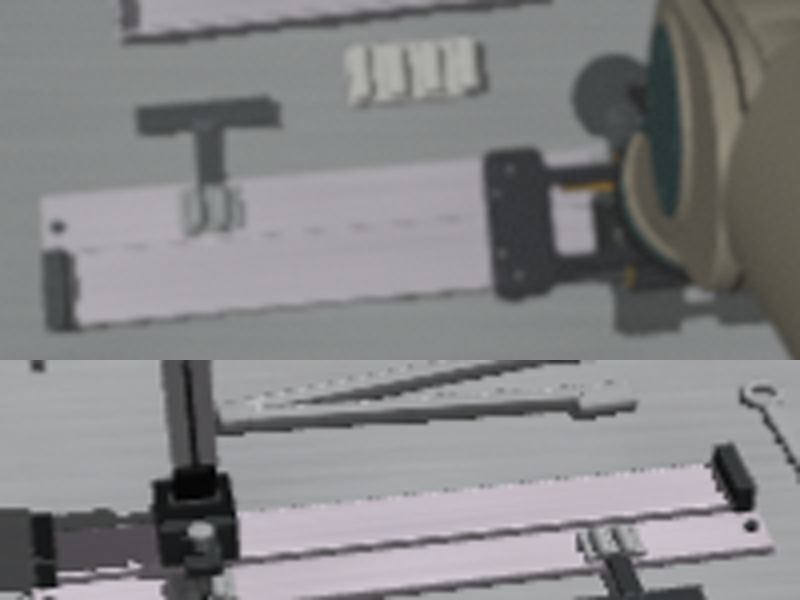

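The lever is moving over and now shows small at (195,485). The stop hasn't moved. I'll continue to the end.

>>> arm_command(
  increments=[
    {"dx": -0.4, "dy": 0, "dz": -0.1, "roll": 0},
  ],
)

```text
t: 9.43
position: [0.5425, -0.0689, 0.0725]
tool_rot: [-0.135, 3.112, 0.034]
force: [-4.6, -0.4, 1.4]
finger_gap: 0.004
```

>>> arm_command(
  increments=[
    {"dx": -0.4, "dy": 0, "dz": -0.1, "roll": 0},
  ],
)

```text
t: 9.55
position: [0.5431, -0.0689, 0.0728]
tool_rot: [-0.135, 3.119, 0.034]
force: [-7.6, -0.3, -0.3]
finger_gap: 0.001
```

```bash
python3 st.py
```

```text
t 9.55 rail mm [  -1.4 -114.8   72.8] yaw err 0.0012 tilt [0.0185 0.0225] F [-7.61 -0.3  -0.31] gap 0.001
```

>>> arm_command(
  increments=[
    {"dx": -0.4, "dy": 0, "dz": -0.1, "roll": 0},
  ],
)

```text
t: 9.68
position: [0.5432, -0.0689, 0.0729]
tool_rot: [-0.135, 3.127, 0.034]
force: [-6.6, -0.7, 1.0]
finger_gap: 0.003
```

```bash
python3 st.py
```

```text
t 9.68 rail mm [  -1.3 -114.8   72.9] yaw err 0.0008 tilt [0.0102 0.0222] F [-6.59 -0.72  1.03] gap 0.003
```

The fingers are blocked at about 7 N, right where the end stop should be. I'll hold briefly, then retreat toward the robot and up.

>>> arm_command(
  increments=[
    {"dx": -0.3, "dy": 0, "dz": 0, "roll": 0},
    {"dx": -0.3, "dy": 0, "dz": 0, "roll": 0},
    {"dx": 2, "dy": 0, "dz": 0, "roll": 0},
    {"dx": 4, "dy": 0, "dz": 0, "roll": 0},
    {"dx": 4, "dy": 0, "dz": -3, "roll": 0},
    {"dx": 3, "dy": 3, "dz": -5, "roll": 0},
    {"dx": 2, "dy": 5, "dz": -2, "roll": 0},
    {"dx": 0, "dy": 5, "dz": 0, "roll": 0},
  ],
)

```text
t: 10.68
position: [0.3896, 0.0447, 0.1762]
tool_rot: [-0.12, 3.12, 0.035]
force: [0.6, 0.4, -0.5]
finger_gap: 0.002
```

>>> arm_command(
  increments=[
    {"dx": 0, "dy": 5, "dz": 0, "roll": 0},
    {"dx": 0, "dy": 5, "dz": 0, "roll": 0},
    {"dx": 0, "dy": 5, "dz": 0, "roll": 0},
    {"dx": 0, "dy": 4, "dz": 0, "roll": 0},
    {"dx": 0, "dy": 0, "dz": 0, "roll": 0},
    {"dx": 0, "dy": 0, "dz": 0, "roll": 0},
  ],
)

```text
t: 11.42
position: [0.3808, 0.2493, 0.1853]
tool_rot: [-0.13, 3.1, 0.053]
force: [0.0, -1.1, -0.3]
finger_gap: 0.006
```

```bash
python3 st.py; python3 look.py l8; python3 - <<'E'
import pickle,cv2
cv2.imwrite("pics/l8full.png",pickle.load(open("l8.pkl","rb"))[0]["img"][:,:,::-1])
E
```

```text
t 11.43 rail mm [-135.9  216.2  185.3] yaw err -0.0009 tilt [0.037 0.036] F [ 0.01 -1.05 -0.28] gap 0.006
```

View pics/l8.png

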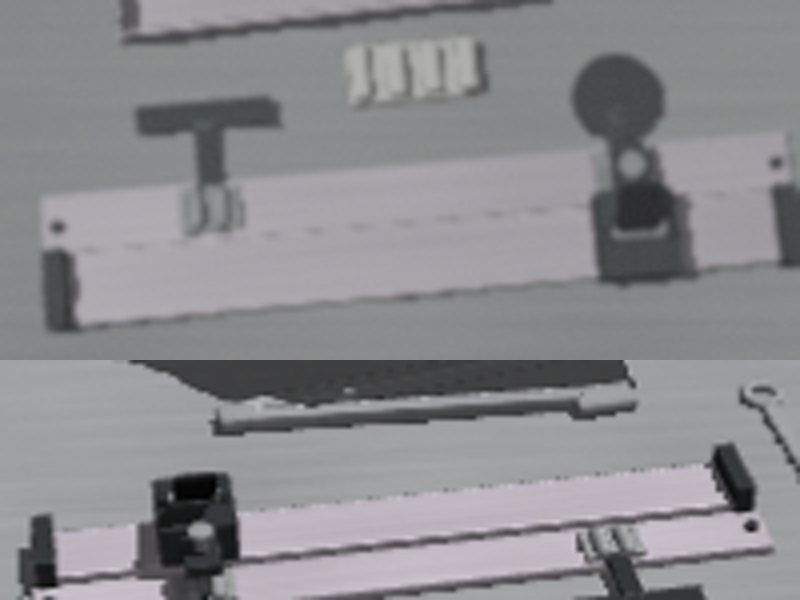

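View pics/l8full.png

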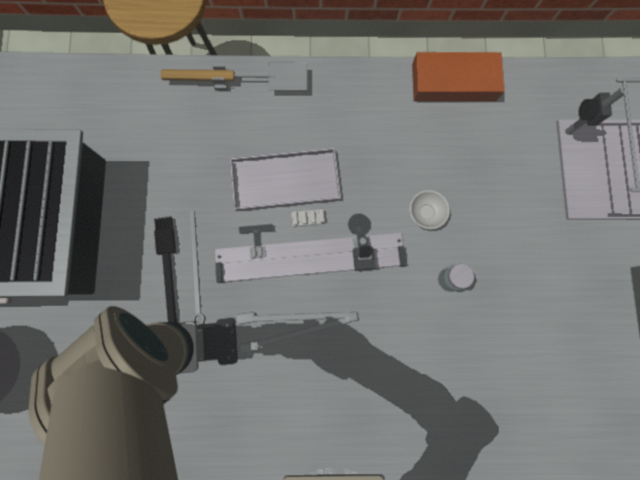

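The lever now leans away, with its tip at about (641,183) in the top zoom. The stop is unmoved, with its pin at (632,163), and the bystanders are in place. I'll check the lever angle numerically.

```bash
python3 - <<'E'
import pickle
from h import *
T,S=pickle.load(open("l8.pkl","rb"));a=.0857
for q in(.9,1.05,1.2):
    t=q-.6;o=[]
    for L,n in((35,3),(35,-3)):
        x=L*np.sin(t)+n*np.cos(t);z=42+L*np.cos(t)-n*np.sin(t);y=-115.5
        w=[.5347+(np.cos(a)*x-np.sin(a)*y)/1e3,.0456+(np.sin(a)*x+np.cos(a)*y)/1e3,z/1e3]
        u=w2p(T,w);v=w2p(S,w)
        o+=[((u-[205,200]+.5)*4-.5).round(),((v-[220,200]+.5)*4-.5+[0,360]).round()]
    print(q,*o)
E
python3 - <<'E'
import cv2,pickle,numpy as np
T,S=pickle.load(open("l8.pkl","rb"))
A=cv2.resize(T["img"][230:275,345:385],(400,450),interpolation=cv2.INTER_CUBIC);B=cv2.resize(S["img"][220:260,250:290],(400,450),interpolation=cv2.INTER_CUBIC)
cv2.imwrite("pics/l8z.png",np.clip(np.hstack([A,B]).astype(int)*2,0,255).astype(np.uint8)[:,:,::-1])
E
```

```text
0.9 [645. 199.] [194. 464.] [647. 209.] [193. 456.]
1.05 [644. 191.] [195. 473.] [645. 200.] [194. 463.]
1.2 [642. 184.] [196. 482.] [644. 192.] [195. 472.]
```

View pics/l8z.png

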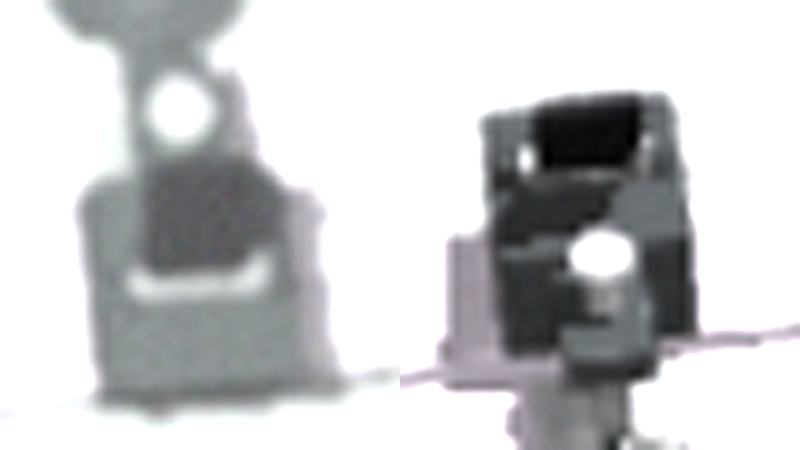

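Both views match 1.2 rad: the far edge is at row 182 against 184 predicted, and the top is at 474 against 472. The pin position hasn't changed, so I'm handing in.

```bash
python3 pin.py l8 201 532 47; python3 -c "
from plant import job
print(job.finish_job())"
```

```text
37.75092201159562 -115.56973501977131
the job is handed in; nothing more can be done
None
```

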